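# Find which lid fits which dowel tub and screw both home

## Task

Close both tubs of dowel pins in the plywood holder with the two loose ribbed lids. The lids look alike but each fits the thread of only one tub, so try them: the right one drops in and screws clockwise all the way down until its disc sits on the rim; a wrong one does not. Finish with one lid screwed fully home on each tub, let go of, and leave the other things on the bench where they are.

Things in the scene. Friction and masses are not known exactly. Their poses are not given: they have to be found in the camera images.
- lid_1: Grey knurled plastic screw lid, 86 mm across, 56 mm high, lying upright, skirt down. Origin: middle of the skirt's lower edge, z up. Skirt from z = 0 to 20 mm (inner diameter 78), disc 20 to 24, grip rib 24 to 56 mm. A small nub outside the skirt marks +x. About 120 g, varying. Inside are three thread lugs 8 mm wide at 0, 120 and 240 degrees from +x.
- lid_2: The other lid: outside, frame, mass and lug angles as lid_1, looks exactly alike. Only the hidden lugs differ: one lid's are long and thin, the other's short and thick, so each lid fits one tub only. Nothing outside tells which, and which tub stands left or right changes from run to run.
- lid_1_rib (a point): Middle of lid_1's grip rib, 45 mm above the lid's origin. The rib is a straight bar on top of the lid along its x axis: 64 mm long, 12 mm wide, 32 mm high, its top 11 mm above this point.
- lid_2_rib (a point): Middle of lid_2's grip rib, 45 mm above its origin; same rib as lid_1's.
- holder: Plywood block fixed to the bench, 125 mm (x) by 290 mm (y) by 30 mm high; origin: middle of its underside. Two fixed white plastic tubs filled with dowel pins stand in it, 92 mm across, axes at y = +75 and -75 mm, rims 105 mm above the bench. They cannot move or turn.
- mouth_left (a point): Centre of the flat rim of the left (+y) tub; axes as the holder's. The threaded neck is 76 mm across and 31 mm high. Right lid: resting on the rim, its origin is 7 (long lugs) or 2 mm (short lugs) below this point; over the gaps it drops to 14 to 16 mm below; turned clockwise about 65 degrees more it sinks 5 mm per 60 degrees to a stop, home at 20 mm below, disc on the rim.
- mouth_right (a point): The same point of the right (-y) tub. Wrong lid: at any angle its origin stays less than 12 mm below this point: it either rides round on the rim without dropping, or drops some 7 to 8 mm into the gaps and will not turn; it lifts straight off. A lid that has been screwed in must be turned back to come off.
- gap_left (a point): Nominal place of one of the left tub's three thread entry gaps: on the rim, 36 mm from its axis along the holder's +x. The others are 120 and 240 degrees round. The tub stands turned by up to 0.2 rad either way, so the gaps lie up to 0.2 rad off. Each gap is 0.45 rad wide; a lug takes 0.22 rad of it. The gaps show as notches in the neck.
- gap_right (a point): The same for the right tub, which is turned by its own up to 0.2 rad.
- glue: Bystander, leave alone. Glue bottle, 60 mm across, 170 mm tall, standing, origin at the middle of its base.
- spanner: Bystander, leave alone. Steel spanner lying on the bench, about 170 mm long along its x axis, under 15 mm high, origin under its middle.
- offcut: Bystander, leave alone. Wooden offcut 140 x 45 x 35 mm, long along its x axis, origin under its middle.
- brush: Bystander, leave alone. Brush lying on the bench, about 200 mm long along its x axis, under 40 mm high, origin under its middle.
- mug: Bystander, leave alone. White cup, 76 mm across, 90 mm tall, origin at the middle of its base.
- chuck_key: Bystander, leave alone. Steel drill chuck key, T shaped, 115 mm long along its x axis, 70 mm across, 16 mm high, lying flat, origin under its middle.
Things that resemble listed ones, but are neither listed nor needed, are in the scene too. What is shaped like the lid_2 but turquoise is not meant.

How it is judged (in metres and radians):
At the end, for the whole second after the job is handed in: On each tub sits one lid, screwed fully home: its origin within 4 mm of the tub's axis and 18.2 to 22.5 mm below the mouth point (disc within about 2 mm of the rim), tilted less than 0.04 rad, at rest and released (((horizontal distance between lid_1 and mouth_left below 0.004 m and z of lid_1 in the frame of mouth_left between -0.0225 and -0.0182 m and angle between each of lid_1, lid_2's own z axis and vertical below 0.04 rad and horizontal distance between lid_2 and mouth_right below 0.004 m and z of lid_2 in the frame of mouth_right between -0.0225 and -0.0182 m) or (horizontal distance between lid_1 and mouth_right below 0.004 m and z of lid_1 in the frame of mouth_right between -0.0225 and -0.0182 m and angle between each of lid_1, lid_2's own z axis and vertical below 0.04 rad and horizontal distance between lid_2 and mouth_left below 0.004 m and z of lid_2 in the frame of mouth_left between -0.0225 and -0.0182 m)) and linear speed of each of lid_1, lid_2 below 0.01 m/s); the robot touches nothing.
It fails at once if a bystander (glue, spanner, offcut, brush, cup, chuck key) is shoved more than 40 mm or the bottle or cup is tipped over (distance of any of glue, spanner, offcut, brush, mug, chuck_key from where it was at the start of the episode above 0.04 m or angle between any of glue, mug's own z axis and vertical above 0.6 rad).
It also fails if it takes over 72 s, if anything falls off the work surface, if the arm or the gripper's body presses on something with over 40 N, if the wrist force passes 120 N, or if a joint passes its speed limit or range.

## Robot

A 6-joint arm with a two-finger parallel gripper is mounted at the origin on the work surface. World frame = base frame: x ahead of the robot, y to its left, z up, the work surface at z = 0. Lengths are in m, angles in degrees, forces in N, time in s.
With the tool pointing down it reaches from about 0.25 to 0.725 m from the base axis. Payload 9.7 kg.
Tool frame: the origin (TCP) lies between the finger pads; the fingertips stand 19 mm ahead of it and the grasp point (between the pads) is the TCP; z points along the fingers, y is the line along which they close (so a half turn about z gives the same grasp; the last joint's range is limited). The gripper opens to 85 mm and grips with 20 to 120 N. Pads are 22 mm wide; open, the fingers measure 114 mm over their backs; the gripper's body (76 mm by 85 mm) begins 54 mm behind the grasp point. The pads swing forward as they close: fully open they stand 13 mm farther back than shut.
Start: joints at [72.594, 4.979, 10.078, 95.1, 0, 90], TCP at [0.165, 0.525, 0.25] pointing down, gripper open.
Joint ranges: [-179.16, 179.16], [-48.56, 103.87], [-65.8, 70.77], [-126.05, 130.52], [-82.76, 87.17], [-180, 180]. Speed limits (degrees/s): [127.2, 127.2, 147.25, 180, 180, 180].

## Interface

Orientations are given as [roll, pitch, yaw] about the fixed x, y, z axes, in that order (R = Rz(yaw) Ry(pitch) Rx(roll)).
In Python, from workcell import telemetry, camera, calibration, workorder gives the robot as it stands.
- The arm moves only by the tool play_rows, never from a script. Its argument "increments" is a list of rows, each a list of 3 entries, a list of its own where there are three numbers: the shift along the tool's x, y, z in mm, then the turn, a rotation vector about the tool's x, y, z in degrees, then the closure, from 0 (fully open) to 1 (shut). In form: [[[x, y, z], [ax, ay, az], jaw], ...]. A call has 1 to 20 rows; each row is the pose to reach, as a shift and turn from the pose commanded when the call began, along the tool's axes at that moment; what a row does not reach only later rows make up. A row lasts 1/10 s, in which the tool goes at most 50 mm and 8.59 degrees, less where a joint would pass 70% of its speed; a pose out of reach is approached as far as the arm can. A call with a gripper value outside its range is refused whole. The fingers move at their own pace and stop on an object; "grip_force" is the grip in N (left out, the last holds). Time passes only in rows, so rows that repeat a pose let the fingers close. It gives the time, the measured TCP pose, the force, the opening and the grip force at its end, in the units of the state.
- telemetry.get_obs(): the state, without advancing time (a new reading comes with each control period).
- camera(name): name is "scene" or "top" or "wrist"; returns (picture, depth): 400x640x3 uint8, red, green, blue; 400x640 float32, m along the optical axis (not along the pixel's ray), 0 where there is no reading.
- calibration(name): a dict with "vertical_fov" (degrees; the focal length in pixels is half the picture's height over the tangent of half this angle, whatever the lens; pixels are square), "cx", "cy" (the principal point, pixels), "rvec" (rotation vector, rad) and "tvec" (3), from world to camera coordinates, as OpenCV has them; the wrist camera has in their place "hand_eye" (4x4, takes a point from camera to tool coordinates, whose origin is the TCP and whose axes are the flange's). Camera axes: x right, y down, z forward; pixel columns grow to the right and rows downward; lengths in m; the calibration is good to about 2 mm. A picture is of the moment at which its call begins: read the wrist's pose just before it. calibration takes no time and is no camera call.
- workorder.job_done(): hands the job in; it is judged then, once.
The state is a dict: "time": time; "q": joint angles; "qd": joint speeds; "joint_efforts": joint torques, N m; "ee_pos": TCP position; "tcp_rot": TCP orientation; "wrist_force": force on the tool from outside, world axes, zero at the start; "torque": the same for the moment, N m; "opening": finger opening in m; "grasp_force": force on a finger pad.
Only numpy, scipy, OpenCV 4.12 (cv2) and the standard library are available. Lean on these libraries where they do the work, as an engineer would, in place of code of your own. Each camera call takes 0.05 s, during which the arm holds its last target. There are 200 camera calls.

## Working session

There is one attempt and no reset: what is moved stays moved. The work goes in short steps, Python scripts to look and compute and a tool call to move; the robot and the scene stay as the last step left them, time stands still between calls to the robot, and variables do not carry over. Pictures are saved under pics/ and viewed, at most 10 in all, crops included, and the job is handed in when it is done.

Besides the shell and the picture viewer there is one more tool, called after "Request:" as name(argument=value, ...), one argument or row to a line, values as JSON. play_rows: Moves the arm, as the interface text tells. Its arguments: {"type":"object","properties":{"increments":{"type":"array"},"grip_force":{"type":"number"}},"required":["increments"]}

```bash
ls; mkdir -p pics; cat > h.py <<'E'
import numpy as np, cv2
from workcell import telemetry, camera, calibration, workorder
from scipy.spatial.transform import Rotation as R
def pose(o=None):
    o=o or telemetry.get_obs(); T=np.eye(4); T[:3,3]=o['ee_pos']; T[:3,:3]=R.from_euler('xyz',o['tcp_rot'],degrees=True).as_matrix(); return T
def grab(n,save=None):
    T=pose(); im,d=camera(n); c=calibration(n); f=200/np.tan(np.radians(c['vertical_fov']/2))
    if n=='wrist': W=T@np.array(c['hand_eye'])
    else:
        M=np.eye(4); M[:3,:3]=cv2.Rodrigues(np.array(c['rvec'],float))[0]; M[:3,3]=c['tvec']; W=np.linalg.inv(M)
    if save: cv2.imwrite(save,im[...,::-1])
    v,u=np.mgrid[:400,:640]; P=np.stack([(u-c['cx'])/f*d,(v-c['cy'])/f*d,d],-1)@W[:3,:3].T+W[:3,3]
    P[d==0]=np.nan
    return im,d,P,W,f,c
def ray(W,f,c,u,v,z):
    r=W[:3,:3]@np.array([(u-c['cx'])/f,(v-c['cy'])/f,1]); return W[:3,3]+r*(z-W[2,3])/r[2]
E
python3 - <<'E'
from h import *
o=telemetry.get_obs();print(o['time'],o['ee_pos'],o['tcp_rot'],o['wrist_force'])
for n in('top','scene'):
    g=grab(n,f'pics/{n}0.png'); print(n,g[3].round(3).tolist(),g[4],calibration(n))
    np.savez(f'{n}0.npz',im=g[0],d=g[1],P=g[2],W=g[3])
E
```

```text
pics
0.0 [0.1644732  0.52460537 0.24957734] [-1.79922187e+02  1.15953016e-03  1.62593241e+02] [-1.17981195  0.68230933 -0.79330544]
top [[0.024, -0.981, 0.191, 0.381], [-1.0, -0.02, 0.024, 0.057], [-0.019, -0.191, -0.981, 1.121], [0.0, 0.0, 0.0, 1.0]] 401.16183905514407 {'vertical_fov': 52.99727411518922, 'cx': 321.6739504061679, 'cy': 202.11038706584995, 'rvec': array([ 2.13413046, -2.08686606,  0.18058236]), 'tvec': array([0.06906108, 0.58932673, 1.02622053])}
scene [[-0.819, 0.422, -0.388, 1.022], [0.573, 0.591, -0.568, 0.714], [-0.01, -0.688, -0.726, 0.941], [0.0, 0.0, 0.0, 1.0]] 443.65962385878595 {'vertical_fov': 48.53132588518037, 'cx': 311.35872091187946, 'cy': 200.7018494568843, 'rvec': array([ 0.82702217,  2.60686132, -1.04410319]), 'tvec': array([ 0.43729544, -0.20535413,  1.4853025 ])}
```

View pics/top0.png

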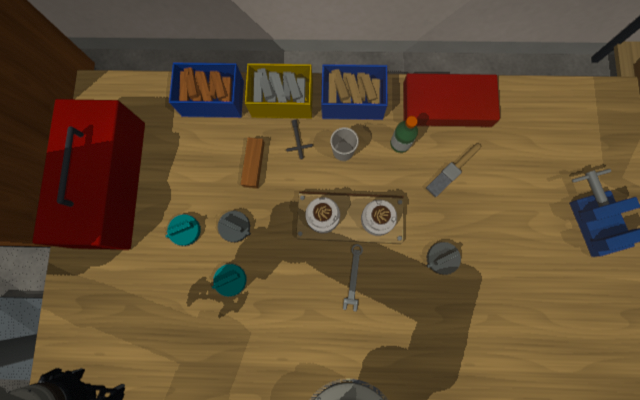

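View pics/scene0.png

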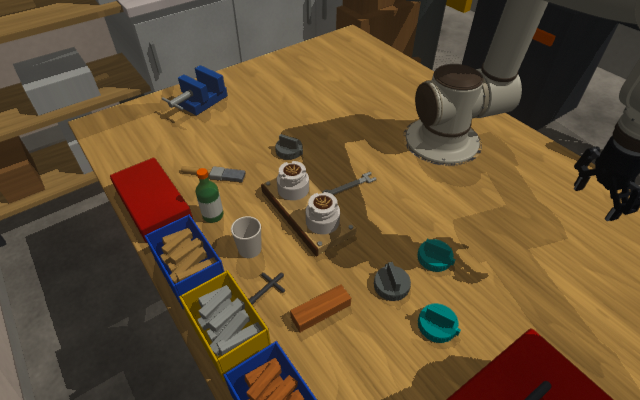

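```bash
python3 - <<'E'
from h import *
for n in('top','scene'):
    z=np.load(n+'0.npz'); im,P,W=z['im'],z['P'],z['W']
    for nm,box in {'top':{'A':(210,205,258,248),'B':(420,235,470,280),'TL':(300,190,345,240),'TR':(358,195,402,240)},'scene':{'A':(370,258,415,302),'B':(270,130,305,162),'T1':(270,155,315,200),'T2':(300,188,345,235)}}[n].items():
        x0,y0,x1,y1=box; p=P[y0:y1,x0:x1].reshape(-1,3); p=p[~np.isnan(p[:,0])]
        if nm[0]=='T': 
            s=p[(p[:,2]>.098)&(p[:,2]<.125)]; 
        else: s=p[(p[:,2]>.045)&(p[:,2]<.065)]
        if len(s)<5: print(n,nm,'few',p[:,2].max());continue
        q=s[:,:2]-s[:,:2].mean(0); w,V=np.linalg.eigh(q.T@q)
        print(n,nm,len(s),s.mean(0).round(4),'mid',((s.max(0)+s.min(0))/2).round(4),'ext',np.ptp(s,axis=0).round(3),'ang',np.degrees(np.arctan2(V[1,1],V[0,1])).round(1))
im=cv2.imread('pics/top0.png')
a=cv2.resize(im[195:275,205:265],None,fx=4.4,fy=4.4,interpolation=2)
b=cv2.resize(im[220:300,415:475],None,fx=4.4,fy=4.4,interpolation=2)
c=cv2.resize(im[180:260,295:410],None,fx=4.4,fy=4.4,interpolation=2)[:,:264+240]
o=np.zeros((352*1,264*2,3),np.uint8); 
cv2.imwrite('pics/crop1.png',cv2.resize(np.hstack([a,b]),(528,352)))
E
```

```text
top A 110 [0.5211 0.3266 0.0561] mid [0.5215 0.3269 0.054 ] ext [0.033 0.061 0.014] ang 66.4
top B 123 [ 0.4468 -0.2495  0.0555] mid [ 0.4471 -0.2508  0.0532] ext [0.035 0.062 0.015] ang 117.0
top TL 644 [0.552  0.0798 0.1056] mid [0.5527 0.0798 0.1047] ext [0.074 0.073 0.012] ang 161.0
top TR 669 [ 0.5479 -0.0699  0.1053] mid [ 0.5485 -0.0701  0.1047] ext [0.074 0.074 0.013] ang 132.1
scene A 153 [0.5252 0.3302 0.0549] mid [0.5228 0.3285 0.0528] ext [0.035 0.06  0.015] ang 66.0
scene B 94 [ 0.4507 -0.2489  0.0528] mid [ 0.4494 -0.2498  0.0521] ext [0.038 0.058 0.013] ang 118.4
scene T1 442 [ 0.552  -0.0598  0.1047] mid [ 0.5496 -0.0246  0.1039] ext [0.076 0.171 0.012] ang 82.1
scene T2 513 [0.5547 0.0826 0.105 ] mid [0.553  0.0815 0.1043] ext [0.075 0.076 0.013] ang 45.0
```

View pics/crop1.png

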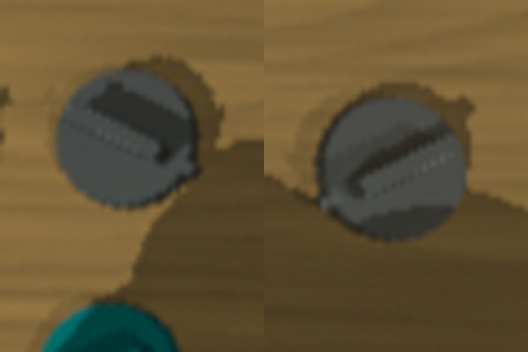

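The grey lids are A at (234,226), with its nub lower right, and B at (444,257), with its nub lower left. The turquoise ones at (184,230) and (229,280) are decoys. The tubs are at (323,215) on the left and (380,217) on the right. Next I'll look at the tub gaps with the wrist camera.

```bash
cat >> h.py <<'E'
def to(x,y,z,yaw):
    T=pose(); t=T[:3,:3].T@(np.array([x,y,z])-T[:3,3]); r=R.from_matrix(T[:3,:3].T@(R.from_euler('z',yaw,degrees=True)*R.from_euler('x',180,degrees=True)).as_matrix()).as_rotvec(degrees=True)
    print('inc',(t*1000).round(1).tolist(),r.round(2).tolist()); return t,r
E
python3 - <<'E'
from h import *
c=calibration('wrist');print(c)
o=telemetry.get_obs();print(o['q'])
to(.5,.005,.30,180);to(.5,.005,.30,90)
E
```

```text
{'vertical_fov': 63.913156062372224, 'cx': 317.7618288169312, 'cy': 197.56287008866354, 'hand_eye': array([[ 7.27255306e-04, -9.59027596e-01, -2.83311739e-01,
         7.12742289e-02],
       [ 9.99999731e-01,  7.25053747e-04,  1.12627022e-04,
        -7.02900612e-05],
       [ 9.74038154e-05, -2.83311744e-01,  9.59027865e-01,
        -1.24172255e-01],
       [ 0.00000000e+00,  0.00000000e+00,  0.00000000e+00,
         1.00000000e+00]])}
[7.25924406e+01 5.00705066e+00 1.00389047e+01 9.50963468e+01
 1.62866612e-03 9.00004856e+01]
inc [-475.6, -395.5, -49.9] [-0.06, -0.01, -17.41]
inc [-475.6, -395.5, -49.9] [-0.06, 0.04, 72.59]
```

Request:
play_rows(
  increments=[
    [[-561,-368,-20],[0,0,-17.4],0],
    [[-561,-368,-20],[0,0,-17.4],0],
    [[-561,-368,-20],[0,0,-17.4],0],
    [[-561,-368,-20],[0,0,-17.4],0],
    [[-561,-368,-20],[0,0,-17.4],0],
    [[-561,-368,-20],[0,0,-17.4],0],
    [[-561,-368,-20],[0,0,-17.4],0],
    [[-561,-368,-20],[0,0,-17.4],0],
    [[-561,-368,-20],[0,0,-17.4],0],
    [[-561,-368,-20],[0,0,-17.4],0],
    [[-561,-368,-20],[0,0,-17.4],0],
    [[-561,-368,-20],[0,0,-17.4],0],
    [[-561,-368,-20],[0,0,-17.4],0],
    [[-561,-368,-20],[0,0,-17.4],0],
    [[-561,-368,-20],[0,0,-17.4],0],
    [[-561,-368,-20],[0,0,-17.4],0],
    [[-561,-368,-20],[0,0,-17.4],0],
    [[-561,-368,-20],[0,0,-17.4],0],
  ],
)

```text
time: 1.9
ee_pos: [0.5892, 0.0068, 0.2706]
tcp_rot: [180.0, 0.0, -179.9]
wrist_force: [0.1, 0.0, 0.3]
opening: 0.0854
grasp_force: 0.0
```

```bash
python3 - <<'E'
from h import *
o=telemetry.get_obs();print(o['time'],o['q'],o['ee_pos'],o['tcp_rot'])
im,d,P,W,f,c=grab('wrist','pics/w1.png'); np.savez('w1.npz',im=im,d=d,P=P,W=W)
for s in(1,-1):
    m=(P[...,2]>.1)&(P[...,2]<.112)&(P[...,1]*s>0)&(abs(P[...,0]-.55)<.07)
    p=P[m]; print(s,m.sum(),p.mean(0).round(4),((p.max(0)+p.min(0))/2).round(4),np.ptp(p,axis=0).round(4))
    # circle fit of outer hull
    h=cv2.convexHull((p[:,:2]).astype(np.float32)); print(cv2.minEnclosingCircle(h))
E
```

```text
1.9 [6.60412466e-01 1.10563475e+01 1.91307916e+01 9.80568313e+01
 6.89524890e-03 5.90479233e-01] [0.58923722 0.00682408 0.27061515] [ 1.79992924e+02  1.75407396e-02 -1.79930067e+02]
1 5410 [0.5513 0.0787 0.1059] [0.5524 0.079  0.1047] [0.0739 0.0764 0.0089]
((0.5524394512176514, 0.07902148365974426), 0.03830676153302193)
-1 5293 [ 0.5476 -0.0706  0.1059] [ 0.5488 -0.071   0.1047] [0.0761 0.0759 0.0093]
((0.5485455989837646, -0.07130109518766403), 0.03861634060740471)
```

View pics/w1.png

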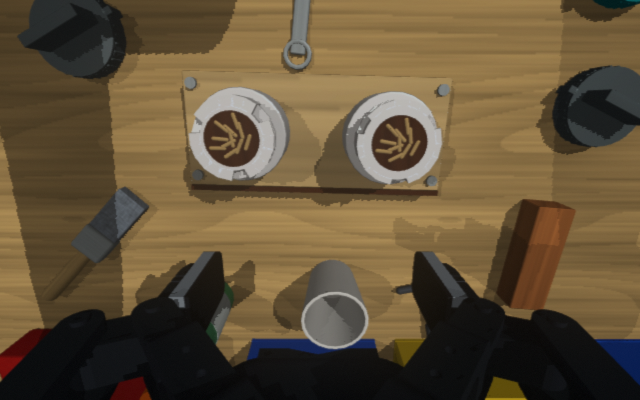

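```bash
python3 - <<'E'
from h import *
z=np.load('w1.npz');im,P,W=z['im'],z['P'],z['W'];c=calibration('wrist');f=200/np.tan(np.radians(c['vertical_fov']/2))
Wi=np.linalg.inv(W)
for nm,cx,cy in(('L',.5524,.0790),('R',.5486,-.0711)):
  for r in (.031,.0345,.0365):
    s='';
    for a in range(-180,180,4):
        t=np.radians(a);p=Wi@[cx+r*np.cos(t),cy+r*np.sin(t),.105,1]
        u,v=f*p[0]/p[2]+c['cx'],f*p[1]/p[2]+c['cy']
        h=P[int(round(v)),int(round(u)),2]; s+='%3d '%round(h*1000-105) if h==h else ' nan'
    print(nm,r,s)
E
python3 - <<'E'
import cv2
i=cv2.imread('pics/w1.png')[80:195,180:450]
cv2.imwrite('pics/w1c.png',cv2.resize(i,None,fx=2.9,fy=2.9,interpolation=2))
E
```

```text
L 0.031   0   0   2   0  -1   1   0   1   1   0   1   0   0   0   0   1   0   0  -1   2   2   2   0   1   0   2   0   1   0   1   1   2   0   2   0   1   0   1   0   1   1   1   1   1   1   0   0   1   1   0   0   0   1   1   0   1   0   1   2   0   0   1   2   0   1  -1   0   0   1   0   1   1   1   1   1   1   0   1   2   0   1   0   0   1   0   1   1   0   1   1 
L 0.0345   1  -1   2   0   1   0  -1   1   2   0   1   1   1 -11  -8 -12  -9  -9 -11   0   1   1   1   1   1   1   1   0   0   0  -1   1   0   2   1   0   1   0   2   0  -1   1   1 -13 -11 -13 -12 -11 -12  -1   0   1   1   0   1   2   1   1   1   0   2   1   0   1   1   1   1   0   1   1   1   0   1  -2 -30 -30 -31 -10 -12 -12   0   1  -1   1  -1   1   1   1   0   1 
L 0.0365   0   1   0   1   0  -1   1   1   0   2   1   1   0  -1 -13 -13 -12 -12 -11  -6   0   0   0   1   0  -1   0   1   2   3  -1   0   0   1   1   1  -1   2   1   0   0   2   0   0 -32 -75 -30 -75 -72   0   1   1   1   2  -1   0   2   0   1   1   1   0   0   1   0   0   0   1   0   0   0   1  -1   0 -75 -74 -75 -33 -32 -31   0   1   1   1   1   1   1   0 
[... 416 characters left out ...]
 2   0   0   0   1   1   0   1  -7  -7  -8  -8  -7  -7   0   0   1   1   2   2  -1   1   1   1   0  -1   1   1  -1   0   1   1   2   0   0   0   1   1  -7  -8  -7  -7  -7  -6   0   0   0   1   2   0   1   1   1   2   1   1   0   0   0  -1   1   0   0   1   0   1   1   0  -7  nan -7  -6  -5  -3   0   1   0   1   1   0   1   1   0 
R 0.0365   1   2   2   0   1   2   2   1   2   1   0   1   0   0   2 -74 -75 -75 -74 -73 -75   0   2   1   1   2   1   0  -1   0   0   1   0   0   1   0   1   1   1   0   1   0   0   2   1 -31  -7 -31  -7 -31  -6   0   0   0   0   0   0   0   1   0   0  -1   0   1   1   0   1   0   0   1   1   0   2   1  -1  -9  -9  -7  -6  -7  -5   1   0   0   1   0   2   0  nan  0
```

View pics/w1c.png

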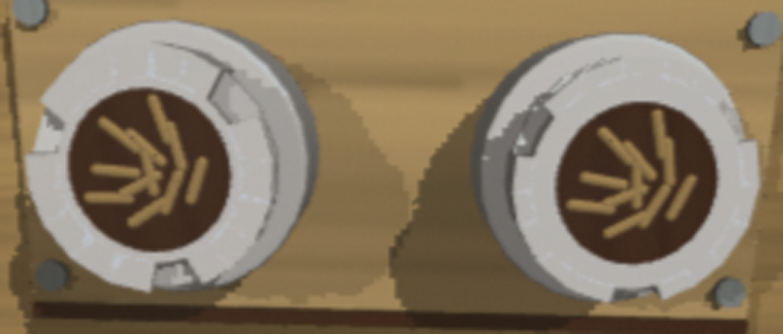

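Left tub: narrow notches, deep downwards, with gaps at about +2.5° mod 120, so it takes the short thick lugs. Right tub: notches cut deep radially, with gaps at about +10°, so it takes the long thin lugs. Now to lid A, stopping above it for a closer look.

Request:
play_rows(
  increments=[
    [[67,321,80],[0,0,-66],0],
    [[67,321,80],[0,0,-66],0],
    [[67,321,80],[0,0,-66],0],
    [[67,321,80],[0,0,-66],0],
    [[67,321,80],[0,0,-66],0],
    [[67,321,80],[0,0,-66],0],
    [[67,321,80],[0,0,-66],0],
    [[67,321,80],[0,0,-66],0],
    [[67,321,80],[0,0,-66],0],
    [[67,321,80],[0,0,-66],0],
    [[67,321,80],[0,0,-66],0],
  ],
)

```text
time: 3.05
ee_pos: [0.523, 0.3263, 0.1909]
tcp_rot: [-180.0, 0.0, -114.2]
wrist_force: [0.7, 0.5, -0.3]
opening: 0.0856
grasp_force: 0.0
```

```bash
cat >> h.py <<'E'
def lid(x,y,name=None,z0=0.):
    o=telemetry.get_obs();print(o['time'],np.round(o['q'],1),o['ee_pos'].round(4),o['tcp_rot'].round(2))
    im,d,P,W,f,c=grab('wrist',name)
    D=np.hypot(P[...,0]-x,P[...,1]-y)
    p=P[(P[...,2]>z0+.05)&(P[...,2]<z0+.065)&(D<.05)]
    if len(p)>20:
        (cx,cy),(w,h),a=cv2.minAreaRect((p[:,:2]*1000).astype(np.float32)); q=p[:,:2]-p[:,:2].mean(0);e,V=np.linalg.eigh(q.T@q)
        print('rib',len(p),p.mean(0).round(4),'rect',round(cx,1),round(cy,1),round(w,1),round(h,1),'ang',np.degrees(np.arctan2(V[1,1],V[0,1])).round(1))
    g=P[(abs(P[...,2]-z0-.024)<.006)&(D<.05)]
    if len(g)>20:
        print('disc',len(g),np.median(g[:,2]).round(4),cv2.minEnclosingCircle((g[:,:2]*1000).astype(np.float32)))
E
python3 - <<'E'
from h import *
lid(.522,.328)
to(.522,.328,.046,246)
E
```

```text
3.05 [ 32.   13.4  13.   89.5  -0.  -33.8] [0.523  0.3263 0.1909] [-1.7997e+02  4.0000e-02 -1.1418e+02]
rib 1058 [0.5218 0.3257 0.0565] rect 522.2 327.0 64.0 11.6 ang 65.5
disc 5533 0.0245 ((521.4945678710938, 324.260009765625), 46.371376037597656)
inc [-1.1, 1.8, 144.8] [-0.03, 0.03, -0.17]
```

Request:
play_rows(
  increments=[
    [[0,1,48],[0,0,0.3],0],
    [[0,1,96],[0,0,0.3],0],
    [[0,1,130],[0,0,0.3],0],
    [[0,1,144],[0,0,0.3],0],
    [[0,1,144],[0,0,0.3],0],
    [[0,1,144],[0,0,0.3],1],
    [[0,1,144],[0,0,0.3],1],
    [[0,1,144],[0,0,0.3],1],
    [[0,1,144],[0,0,0.3],1],
    [[0,1,144],[0,0,0.3],1],
    [[0,1,144],[0,0,0.3],1],
    [[0,1,144],[0,0,0.3],1],
  ],
  grip_force=60,
)

```text
time: 4.3
ee_pos: [0.5222, 0.3275, 0.047]
tcp_rot: [-180.0, 0.1, -114.3]
wrist_force: [0.1, -0.1, 6.3]
opening: 0.0112
grasp_force: 59.3
```

Request:
play_rows(
  increments=[
    [[0,0,-50],[0,0,0],1],
    [[0,0,-100],[0,0,0],1],
    [[20,-13,-135],[0,0,3.2],1],
    [[60,-36,-150],[0,0,3.2],1],
    [[100,-61,-150],[0,0,3.2],1],
    [[140,-85,-150],[0,0,3.2],1],
    [[180,-109,-150],[0,0,3.2],1],
    [[205,-124,-150],[0,0,3.2],1],
    [[213.8,-129.6,-150],[0,0,3.2],1],
    [[213.8,-129.6,-150],[0,0,3.2],1],
    [[213.8,-129.6,-130],[0,0,3.2],1],
    [[213.8,-129.6,-115],[0,0,3.2],1],
    [[213.8,-129.6,-108],[0,0,3.2],1],
    [[213.8,-129.6,-108],[0,0,3.2],1],
  ],
)

```text
time: 5.7
ee_pos: [0.5512, 0.0798, 0.1528]
tcp_rot: [179.9, -0.1, -117.4]
wrist_force: [0.8, 0.2, -1.0]
opening: 0.0111
grasp_force: 58.8
```

```bash
python3 - <<'E'
from h import *
lid(.5524,.0793,'pics/w2.png',.108)
o=telemetry.get_obs(); print(o['wrist_force'],to(.5524,.0793,.15,-117.5))
z=cv2.imread('pics/w2.png')
E
```

```text
5.7 [  8.2   5.2  -0.4  84.5   0.  -54.3] [0.5512 0.0798 0.1528] [ 1.7988e+02 -8.0000e-02 -1.1744e+02]
rib 5501 [0.5502 0.076  0.1636] rect 553.5 77.7 63.5 36.2 ang 62.6
disc 12271 0.1304 ((550.1505737304688, 75.45098114013672), 45.549583435058594)
inc [0.0, -0.9, 3.9] [0.05, -0.03, 0.05]
[-0.73728963 -0.3009802  -0.89129317] (array([ 2.14698842e-05, -8.88868059e-04,  3.88963266e-03]), array([ 0.0529327 , -0.03397536,  0.05226103]))
```

Request:
play_rows(
  increments=[
    [[0,-1,2],[0,0,0],1],
    [[0,-1,4],[0,0,0],1],
    [[0,-1,6],[0,0,0],1],
    [[0,-1,8],[0,0,0],1],
    [[0,-1,8],[0,0,0],1],
  ],
)

```text
time: 6.25
ee_pos: [0.5528, 0.0785, 0.146]
tcp_rot: [180.0, -0.0, -117.5]
wrist_force: [-0.9, 0.7, -1.9]
opening: 0.0107
grasp_force: 58.8
```

Request:
play_rows(
  increments=[
    [[0,0,2],[0,0,0],1],
    [[0,0,4],[0,0,0],1],
    [[0,0,4],[0,0,0],1],
  ],
)

```text
time: 6.55
ee_pos: [0.5528, 0.0786, 0.1419]
tcp_rot: [180.0, -0.0, -117.5]
wrist_force: [-0.0, 0.4, -1.8]
opening: 0.0108
grasp_force: 58.7
```

Request:
play_rows(
  increments=[
    [[0,0,2],[0,0,0],1],
    [[0,0,4],[0,0,0],1],
    [[0,0,5],[0,0,0],1],
    [[0,0,5],[0,0,0],1],
  ],
)

```text
time: 6.95
ee_pos: [0.5528, 0.0786, 0.1372]
tcp_rot: [180.0, -0.0, -117.5]
wrist_force: [-1.3, 0.0, -0.9]
opening: 0.0107
grasp_force: 58.8
```

It dropped 15 mm below the rim, so lid A fits the left tub. I'll screw it down, clockwise being + about tool z.

Request:
play_rows(
  increments=[
    [[0,0,0.5],[0,0,6],1],
    [[0,0,0.8],[0,0,12],1],
    [[0,0,1.3],[0,0,18],1],
    [[0,0,1.8],[0,0,24],1],
    [[0,0,2.3],[0,0,30],1],
    [[0,0,2.3],[0,0,30],1],
  ],
)

```text
time: 7.55
ee_pos: [0.5528, 0.0786, 0.1349]
tcp_rot: [180.0, -0.0, -147.6]
wrist_force: [-0.5, 0.5, -0.9]
opening: 0.0109
grasp_force: 58.8
```

Request:
play_rows(
  increments=[
    [[0,0,0.5],[0,0,6],1],
    [[0,0,1.0],[0,0,12],1],
    [[0,0,1.5],[0,0,18],1],
    [[0,0,2.0],[0,0,24],1],
    [[0,0,2.5],[0,0,30],1],
    [[0,0,2.8],[0,0,34],1],
    [[0,0,2.8],[0,0,34],1],
  ],
)

```text
time: 8.25
ee_pos: [0.5525, 0.0787, 0.1321]
tcp_rot: [180.0, -0.0, 178.6]
wrist_force: [-2.9, 1.1, -1.1]
opening: 0.0108
grasp_force: 58.9
```

```bash
python3 - <<'E'
from h import *
o=telemetry.get_obs(); print(o['ee_pos'],o['torque'],o['joint_efforts'],o['q'])
lid(.5524,.0793,'pics/w3.png',.085)
E
```

```text
[0.55254176 0.0787439  0.13212365] [0.27499719 0.57741496 0.14823288] [ -0.85913876 -53.44994903  48.4468925   -1.05169427  -0.3912186
   1.14837885] [ 8.09981093e+00  5.40690928e+00 -2.52163081e+00  8.21107131e+01
  2.29070963e-02  9.48348627e+00]
8.25 [ 8.1  5.4 -2.5 82.1  0.   9.5] [0.5525 0.0787 0.1321] [ 1.7998e+02 -4.0000e-02  1.7862e+02]
rib 5117 [0.5487 0.0784 0.1417] rect 552.4 80.5 63.9 36.1 ang 178.8
disc 12399 0.1097 ((549.0032958984375, 78.14293670654297), 45.889068603515625)
```

Request:
play_rows(
  increments=[
    [[0,0,0.2],[0,0,3],1],
    [[0,0,0.2],[0,0,5],1],
    [[0,0,0.2],[0,0,7],1],
    [[0,0,0.2],[0,0,7],1],
  ],
)

```text
time: 8.7
ee_pos: [0.5521, 0.0792, 0.1323]
tcp_rot: [180.0, -0.1, 171.9]
wrist_force: [-7.2, 2.2, 3.8]
opening: 0.0113
grasp_force: 89.5
```

```bash
python3 - <<'E'
from h import *
o=telemetry.get_obs(); print(o['ee_pos'],o['tcp_rot'],o['torque'],o['joint_efforts'])
E
```

```text
[0.55210204 0.0791875  0.13227461] [ 1.79976558e+02 -7.75912972e-02  1.71868298e+02] [0.45446593 1.4390139  2.19065582] [ -4.01833758 -51.27454519  48.23057771  -2.84699433  -0.92574963
   2.59183109]
```

Request:
play_rows(
  increments=[
    [[0,0,0],[0,0,-3],1],
    [[0,0,0],[0,0,-3],0],
    [[0,0,0],[0,0,-3],0],
    [[0,0,0],[0,0,-3],0],
    [[0,0,-20],[0,0,-3],0],
    [[0,0,-50],[0,0,-3],0],
    [[5,-30,-68],[0,0,4],0],
    [[12,-75,-68],[0,0,12],0],
    [[19,-120,-68],[0,0,20],0],
    [[27,-170,-68],[0,0,28],0],
    [[34,-215,-68],[0,0,36],0],
    [[41,-260,-68],[0,0,44],0],
    [[48,-310,-68],[0,0,51],0],
    [[53,-340,-68],[0,0,54],0],
    [[53,-340,-68],[0,0,54],0],
    [[53,-340,-68],[0,0,54],0],
  ],
)

```text
time: 10.3
ee_pos: [0.4499, -0.2505, 0.2]
tcp_rot: [180.0, 0.0, 117.4]
wrist_force: [0.3, -0.5, 0.2]
opening: 0.0853
grasp_force: 0.0
```

```bash
python3 - <<'E'
from h import *
lid(.4485,-.2495,'pics/w4.png')
to(.4485,-.2495,.047,117.5)
E
```

```text
10.3 [-29.1  -0.6  -1.2  89.3   0.   33.5] [ 0.4499 -0.2505  0.2   ] [1.7999e+02 1.0000e-02 1.1742e+02]
rib 1021 [ 0.4463 -0.25    0.0564] rect 447.3 -251.5 11.9 64.3 ang 116.7
disc 5224 0.0245 ((444.9874267578125, -249.11610412597656), 46.91054153442383)
inc [1.1, -1.4, 153.0] [0.01, 0.0, 0.0]
```

Request:
play_rows(
  increments=[
    [[0,-2.8,48],[0,0,0.7],0],
    [[0,-2.8,96],[0,0,0.7],0],
    [[0,-2.8,138],[0,0,0.7],0],
    [[0,-2.8,153],[0,0,0.7],0],
    [[0,-2.8,153],[0,0,0.7],0],
    [[0,-2.8,153],[0,0,0.7],1],
    [[0,-2.8,153],[0,0,0.7],1],
    [[0,-2.8,153],[0,0,0.7],1],
    [[0,-2.8,153],[0,0,0.7],1],
    [[0,-2.8,153],[0,0,0.7],1],
    [[0,-2.8,153],[0,0,0.7],1],
    [[0,-2.8,153],[0,0,0.7],1],
  ],
  grip_force=60,
)

```text
time: 11.55
ee_pos: [0.448, -0.2514, 0.0478]
tcp_rot: [180.0, 0.1, 116.8]
wrist_force: [0.4, -0.1, 5.3]
opening: 0.0111
grasp_force: 59.3
```

```bash
python3 - <<'E'
from h import *
o=telemetry.get_obs(); print(o['ee_pos'],o['tcp_rot'],o['opening'])
to(.5486,-.0711,.197,130)
E
```

```text
[ 0.44802395 -0.25139311  0.04775858] [1.79961942e+02 6.18651274e-02 1.16786143e+02] 0.011109327115084972
inc [115.5, 171.1, -149.3] [0.03, 0.07, -13.21]
```

Request:
play_rows(
  increments=[
    [[0,0,-50],[0,0,0],1],
    [[0,0,-100],[0,0,0],1],
    [[13,19,-140],[0,0,-5],1],
    [[35,52,-150],[0,0,-10],1],
    [[58,86,-150],[0,0,-13.2],1],
    [[82,121,-150],[0,0,-13.2],1],
    [[104,154,-150],[0,0,-13.2],1],
    [[115.5,171,-150],[0,0,-13.2],1],
    [[115.5,171,-150],[0,0,-13.2],1],
    [[115.5,171,-130],[0,0,-13.2],1],
    [[115.5,171,-115],[0,0,-13.2],1],
    [[115.5,171,-110],[0,0,-13.2],1],
    [[115.5,171,-110],[0,0,-13.2],1],
  ],
)

```text
time: 12.85
ee_pos: [0.5475, -0.0714, 0.156]
tcp_rot: [-179.9, -0.1, 129.9]
wrist_force: [0.1, 0.5, -2.3]
opening: 0.0108
grasp_force: 59.0
```

```bash
python3 - <<'E'
from h import *
for i in range(1):
    o=telemetry.get_obs(); print(o['ee_pos'],o['tcp_rot'])
to(.5487,-.0712,.147,130)
E
```

```text
[ 0.54746782 -0.07144015  0.15598895] [-1.79921538e+02 -8.09809647e-02  1.29945930e+02]
inc [-0.6, 1.1, 9.0] [-0.08, -0.08, -0.05]
```

Request:
play_rows(
  increments=[
    [[0,0.3,3],[0,0,0],1],
    [[0,0.3,6],[0,0,0],1],
    [[0,0.3,8],[0,0,0],1],
    [[0,0.3,10],[0,0,0],1],
    [[0,0.3,10],[0,0,0],1],
  ],
)

```text
time: 13.35
ee_pos: [0.5484, -0.0707, 0.1468]
tcp_rot: [-180.0, -0.0, 130.0]
wrist_force: [-0.5, -0.7, -1.9]
opening: 0.011
grasp_force: 59.0
```

Request:
play_rows(
  increments=[
    [[-0.4,0,2],[0,0,0],1],
    [[-0.4,0,4],[0,0,0],1],
    [[-0.4,0,6],[0,0,0],1],
    [[-0.4,0,6],[0,0,0],1],
  ],
)

```text
time: 13.75
ee_pos: [0.5486, -0.071, 0.1406]
tcp_rot: [-180.0, -0.0, 130.0]
wrist_force: [-0.6, 0.5, -1.3]
opening: 0.0111
grasp_force: 59.0
```

Request:
play_rows(
  increments=[
    [[0,0,1.5],[0,0,0],1],
    [[0,0,3],[0,0,0],1],
    [[0,0,3],[0,0,0],1],
  ],
)

```text
time: 14.05
ee_pos: [0.5488, -0.071, 0.138]
tcp_rot: [180.0, 0.0, 130.0]
wrist_force: [-0.4, 0.1, 0.0]
opening: 0.0112
grasp_force: 59.0
```

Lid B dropped into the right tub too. Screwing it down.

Request:
play_rows(
  increments=[
    [[0,0,0.5],[0,0,6],1],
    [[0,0,1.0],[0,0,12],1],
    [[0,0,1.5],[0,0,18],1],
    [[0,0,2.0],[0,0,24],1],
    [[0,0,2.5],[0,0,30],1],
    [[0,0,2.5],[0,0,30],1],
  ],
)

```text
time: 14.65
ee_pos: [0.5488, -0.0711, 0.1356]
tcp_rot: [180.0, 0.0, 99.9]
wrist_force: [-0.6, 0.1, -0.5]
opening: 0.0111
grasp_force: 59.2
```

Request:
play_rows(
  increments=[
    [[0,0,0.5],[0,0,6],1],
    [[0,0,1.0],[0,0,12],1],
    [[0,0,1.5],[0,0,18],1],
    [[0,0,2.0],[0,0,24],1],
    [[0,0,2.5],[0,0,30],1],
    [[0,0,2.9],[0,0,34],1],
    [[0,0,3.1],[0,0,37],1],
    [[0,0,3.1],[0,0,39],1],
    [[0,0,3.1],[0,0,39],1],
  ],
)

```text
time: 15.55
ee_pos: [0.5483, -0.071, 0.1328]
tcp_rot: [-180.0, 0.0, 61.2]
wrist_force: [-4.8, -1.1, 5.2]
opening: 0.011
grasp_force: 65.0
```

```bash
python3 - <<'E'
from h import *
o=telemetry.get_obs(); print(o['ee_pos'],o['tcp_rot'],o['torque'],o['wrist_force'])
E
```

```text
[ 0.54833467 -0.07100947  0.13283066] [-1.79982920e+02  3.04200931e-02  6.12084779e+01] [-0.10192409  1.05180367  1.19908194] [-4.84903278 -1.13014126  5.19017999]
```

Request:
play_rows(
  increments=[
    [[0,0,0],[0,0,2],1],
    [[0,0,0],[0,0,4],1],
    [[0,0,0],[0,0,4],1],
    [[0,0,0],[0,0,0],1],
    [[0,0,0],[0,0,0],0],
    [[0,0,0],[0,0,0],0],
    [[0,0,0],[0,0,0],0],
    [[0,0,-20],[0,0,0],0],
    [[0,0,-60],[0,0,0],0],
    [[0,0,-100],[0,0,0],0],
    [[0,0,-140],[0,0,0],0],
    [[-40,0,-150],[0,0,0],0],
    [[-80,0,-150],[0,0,0],0],
    [[-100,0,-150],[0,0,0],0],
    [[-100,0,-150],[0,0,0],0],
    [[-100,0,-150],[0,0,0],0],
  ],
)

```text
time: 17.15
ee_pos: [0.5004, -0.1586, 0.2824]
tcp_rot: [180.0, -0.0, 60.9]
wrist_force: [0.1, 0.8, -0.2]
opening: 0.0854
grasp_force: 0.0
```

```bash
python3 - <<'E'
from h import *
for n in('wrist','top'):
    im,d,P,W,f,c=grab(n,f'pics/{n}5.png')
    for nm,x,y in(('L',.5526,.0788),('R',.5487,-.0711)):
        D=np.hypot(P[...,0]-x,P[...,1]-y); g=P[(D<.05)&(abs(P[...,2]-.109)<.008)]; r=P[(D<.045)&(P[...,2]>.133)&(P[...,2]<.15)]
        if len(g)<30 or len(r)<10: print(n,nm,'few');continue
        A=np.c_[g[:,:2]-g[:,:2].mean(0),np.ones(len(g))];k=np.linalg.lstsq(A,g[:,2],rcond=None)[0]
        print(n,nm,'disc z',np.median(g[:,2]).round(4),'tilt',np.hypot(*k[:2]).round(3),'rib z',np.percentile(r[:,2],[50]).round(4),'rect',cv2.minAreaRect((r[:,:2]*1000).astype(np.float32)))
E
```

```text
wrist L few
wrist R disc z 0.1095 tilt 0.001 rib z [0.1415] rect ((549.0867309570312, -70.35736846923828), (64.28192138671875, 11.984243392944336), 64.82928466796875)
top L disc z 0.1092 tilt 0.007 rib z [0.1409] rect ((551.1598510742188, 79.56566619873047), (11.86406135559082, 61.82237243652344), 88.20014190673828)
top R disc z 0.1092 tilt 0.004 rib z [0.1411] rect ((548.4678344726562, -70.10891723632812), (63.76261520385742, 12.746020317077637), 65.59469604492188)
```

View pics/wrist5.png

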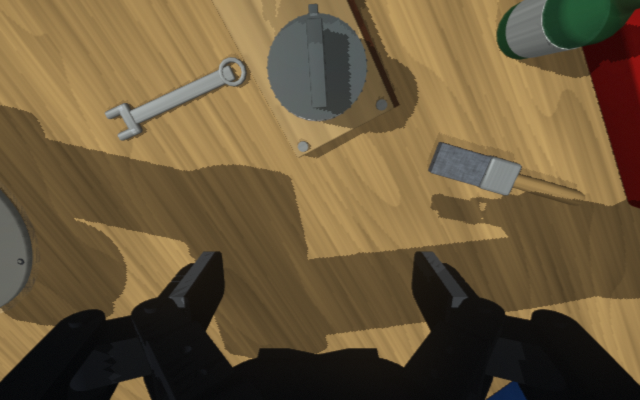

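The picture shows the right lid at (317,65) seated and level, released, with the brush and spanner where they were. In the wrist and top views both discs sit at z ≈ 109 mm, on the rims. Both turned about 65° to a torque stop.

```bash
python3 -c "
from h import *
print(workorder.job_done())"
```

```text
the job is handed in; nothing more can be done
None
```

Both lids are screwed down to their stops, one on each tub, with their discs on the rims. They are released, no other objects were touched, and the job was handed in at about 17 s; the hand-in returned no verdict.

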